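Seat a round press mould in its three-point jig

ROBOT

A 7-joint arm with a two-finger parallel gripper is mounted at the origin on a cart in front of the work surface, level with it; the furniture and walls round the work are solid. World frame = base frame: x ahead of the robot, y to its left, z up, the work surface at z = 0. Lengths are in m, angles in rad, forces in N, time in s.
With the tool pointing down it reaches from about 0.425 to 0.925 m from the base axis. Payload 6.8 kg.
Tool frame: the origin (TCP) lies at the very end of the fingers, on their centre line; the grasp point (between the pads) lies 19 mm behind it; z points along the fingers, x is the direction in which the jaws open and shut, and the axes are right-handed (so a half turn about z gives the same grasp; the last joint's range is limited). The gripper opens to 85 mm and grips with 20 to 120 N. Pads are 22 mm wide; open, the fingers measure 114 mm over their backs; the gripper's body (76 mm by 85 mm) begins 54 mm behind the grasp point. The pads swing forward as they close: fully open they stand 13 mm farther back than shut.
Start: joints at [-1.27, 0.477, 0.022, 1.555, -0.011, 1.109, -0.083], TCP at [0.268, 0.619, 0.231] pointing down, gripper open.
Joint ranges: [-2.96, 2.96], [-0.34, 2.1], [-1.41, 1.46], [0.24, 2.44], [-1.37, 4.51], [0.17, 1.92], [-2.96, 2.96]. Speed limits (rad/s): [2.39, 2.39, 3.14, 3.14, 3.14, 3.14, 3.14].

INTERFACE

Orientations are given as a rotation vector (axis times angle).
In Python, from bench import r, grab_frame gives the robot as it stands. The module is installed in compiled form; this text tells all that it offers.
- The arm moves only by the tool send_rows, never from a script. Its argument "series" is a list of rows, each a list of 2 entries, a list of its own where there are three numbers: the shift along the tool's x, y, z in m, then the turn, a rotation vector about the tool's x, y, z in units of 5 degrees (1.0 is 5 degrees). A call has 1 to 20 rows; each row shifts and turns the commanded pose from where the row before left it, along the tool's axes as they then stand; what a row does not reach is not made up. A row lasts 1/8 s, in which the tool goes at most 62.5 mm and 10.7 degrees, less where a joint would pass 70% of its speed; a pose out of reach is approached as far as the arm can. A call is refused whole if a number of a shift passes 0.0625 or a number of a turn 1, either way. A call with a gripper value outside its range is refused whole. "fingers" is the closure in counts, from 0 (fully open) to 255 (shut), set as the call begins (left out, the last holds). The fingers move at their own pace and stop on an object; "grip_force" is the grip in N (left out, the last holds). Time passes only in rows, so rows that do not move let the fingers close. It gives the time, the measured TCP pose, the force and the opening at its end, in the units of the state.
- r.get_obs(): the state, without advancing time (a new reading comes with each control period).
- grab_frame(name): name is "scene" or "top"; returns a dict with "frame" (480x640x3 uint8, red, green, blue), "fx", "fy", "cx", "cy" (pixels), "origin" and "rotation" of the camera in the world. Camera axes: x right, y down, z forward; pixel columns grow to the right and rows downward; lengths in m; the calibration is good to about 2 mm. A picture is of the moment at which its call begins. There is no depth.
- r.hand_in(): hands the job in, once; it reports no verdict.
The state is a dict: "clock": time; "joints": joint angles; "qvel": joint speeds; "tau": joint torques, N m; "tcp_pos": TCP position; "orientation": TCP orientation; "contact_force": force on the tool from outside, world axes, zero at the start; "moment": the same for the moment, N m; "grip_width": finger opening in m.
Only numpy, scipy, OpenCV 4.12 (cv2) and the standard library are available. Lean on these libraries where they do the work, as an engineer would, in place of code of your own. Each camera call takes 0.05 s, during which the arm holds its last target.

TASK

Get the round press mould located in its three-point jig: first take the jar out of the jig and stand it upright on the round bat at the left. Then, without lifting or tipping it, slide the mould over the table into the jig until it bears on both fixed pins, and swing the stop arm in until its roller touches the mould too. Leave the cup and the timer standing where they are.

Things in the scene. Friction and masses are not known exactly. Their poses are not given: they have to be found in the camera images.
- mould: Round fired-clay press mould: terracotta disc 110 mm across, 40 mm high, shallow dish in its top, smooth side, about 0.45 kg, loose, flat on the table (z = 0); too wide to grasp across, push its side. Origin: centre of its underside. Mould, cup and timer start in any order in three places, 0.15 m or more apart: in front of the jig's mouth, to its left and to its right.
- jig: Low wooden jig fixed to the table, open towards the robot. Origin: on the table, exactly where the centre of the mould's underside must end; x points into the jig (direction of entry), y to the left, z up. The mould slides on the bare table. Wooden base, 12 mm high, beyond the pins: x 0.07 to 0.116, y -0.10 to 0.10 m; a low strip 36 mm wide runs from its right end to the pivot.
- pin_left (a point): Left fixed pin of smooth polished steel, upright, 24 mm diameter, 40 mm high; point on its axis at its top, at (0.043, 0.051) m in the jig's frame. It touches the side of the seated mould.
- pin_right (a point): Right fixed steel pin, like the left one, at (0.043, -0.051) m in the jig's frame.
- stop_arm (a joint): Angle of the swing stop about its upright pivot, rad: 0 = its roller just touches the seated mould, positive = open (counter-clockwise from above), range -0.15 to 2.1. From the pivot the bar points 2.007 rad + this value from the jig's x axis. It stays where left (0.25 N m friction). Bar 16 mm wide, z 15 to 29 mm. It may start across the mouth of the jig; from 1.3 up the mouth is clear.
- stop_pivot (a point): Pivot axis of the stop arm (boss 36 mm diameter, 32 mm high) at the right of the jig, at (-0.016, -0.123) m in the jig's frame; this point is at z = 22 mm.
- stop_handle (a point): Point at z = 70 mm on the axis of the stop arm's upright round wooden handle, 20 mm diameter, 105 mm from the pivot; it can be gripped from z = 54 to 90 mm, from above, or pushed, and turns freely enough in the grip. Under it, on the same axis, is the roller: 24 mm diameter, z 6 to 36 mm.
- jar: Small closed plastic jar with a dark ribbed lid, 51 mm diameter, 60 mm high, 0.1 kg, standing loose in the mouth of the jig. Origin: centre of its underside. Grasp it across from above.
- bat: Round flat wooden-grey bat, 222 mm across, top at z = 11 mm, lying fixed on the table at the left. Origin: centre of its underside.
- cup: Small biscuit-fired cup with a painted band, 67 mm diameter at the rim, 61 mm high, loose, upright; a bystander to be left alone. Origin: centre of its underside.
- timer: Wind-up kitchen timer, 63 mm diameter, 43 mm high, loose; a bystander to be left alone. Origin: centre of its underside.
Mind the look-alikes: they are no part of the job. Leave any purple or yellow look-alike of the jar alone.

How it is judged:
On the way, in this order (a step that is already met when the one before it is completed fails the run):
1. the jar stands on the bat (horizontal distance between jar and bat below 0.1 m and height (world z) of jar between 0.006 and 0.018 m and angle between jar's own z axis and vertical below 0.1 rad and linear speed of jar below 0.03 m/s), for 0.2 s.
2. the mould is pushed up to both fixed pins (centre within 5 mm of the seated place) (horizontal distance between mould and jig below 0.005 m), for 0.2 s.
At the end, for the whole second after the job is handed in: The mould lies flat and still with its centre within 3 mm of the jig's seated place, the stop arm is within 0.035 rad of 0 (roller on the mould), the jar stands upright and released on the bat (its centre within 100 mm of the bat's), and the cup and timer stand within 25 mm of where they were (all of step 1 and horizontal distance between mould and jig below 0.003 m and height (world z) of mould below 0.004 m and linear speed of mould below 0.01 m/s and value of joint stop_arm between -0.035 and 0.035 rad and distance of each of cup, timer from where it was at the start of the episode below 0.025 m and angle between each of cup, timer's own z axis and vertical below 0.15 rad); the robot touches nothing.
It fails at once if the mould is lifted more than 8 mm or tipped more than 0.15 rad (height (world z) of mould above 0.008 m or angle between mould's own z axis and vertical above 0.15 rad).
It fails at once if the cup or the timer is shifted more than 25 mm or tipped (not (distance of cup from where it was at the start of the episode below 0.025 m) or not (distance of timer from where it was at the start of the episode below 0.025 m) or not (angle between cup's own z axis and vertical below 0.15 rad) or not (angle between timer's own z axis and vertical below 0.15 rad)).
It also fails if it takes over 72 s, if anything falls off the work surface, if the arm or the gripper's body presses on something with over 40 N, if the wrist force passes 120 N, or if a joint passes its speed limit or range.

## Working session

There is one attempt and no reset: what is moved stays moved. The work goes in short steps, Python scripts to look and compute and a tool call to move; the robot and the scene stay as the last step left them, time stands still between calls to the robot, and variables do not carry over. Pictures are saved under pics/ and viewed, and the job is handed in when it is done.

Besides the shell and the picture viewer there is one more tool, called after "Emit:" by a JSON object that holds its "method" and its "body", one argument or row to a line. send_rows: Moves the arm, as the interface text tells. Its arguments: {"type":"object","properties":{"series":{"type":"array"},"fingers":{"type":"number"},"grip_force":{"type":"number"}},"required":["series"]}

```bash
mkdir -p pics; python3 - <<'E'
from bench import r, grab_frame
import cv2,pickle,numpy as np
o=r.get_obs();print({k:np.round(v,4).tolist() for k,v in o.items()})
for n in("scene","top"):
    f=grab_frame(n);cv2.imwrite(f"pics/{n}0.png",f["frame"][:,:,::-1]);pickle.dump(f,open(f"{n}0.pkl","wb"))
    print(n,f["fx"],f["fy"],f["cx"],f["cy"],np.round(f["origin"],4),np.round(f["rotation"],4).tolist())
E
```

```text
{'clock': 0.0, 'joints': [-1.2701, 0.4778, 0.0223, 1.5565, -0.0115, 1.1093, -0.0831], 'qvel': [-0.0003, -0.0004, -0.001, 0.0013, 0.0001, -0.0017, -0.0017], 'tau': [-0.0003, -59.6458, 1.6078, -28.1191, 0.0124, 0.0095, -0.0], 'tcp_pos': [0.2681, 0.6188, 0.2303], 'orientation': [2.6251, 1.7237, -0.0023], 'contact_force': [0.2447, 0.295, 0.3856], 'moment': [0.0413, -0.0475, 0.024], 'grip_width': 0.0853}
scene 533.4997629388406 533.4997629388406 324.32457094516536 245.02823097487294 [-0.2829 -1.0146  0.7259] [-1.9365, 0.675, -0.4574]
top 615.2338314096118 615.2338314096118 322.89363908389583 239.60524096794256 [ 0.4486 -0.      1.3759] [-2.1212, 2.1881, -0.1096]
```

View pics/top0.png

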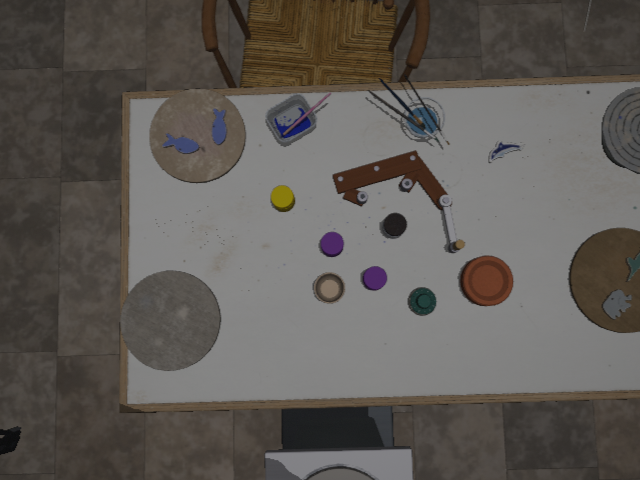

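View pics/scene0.png

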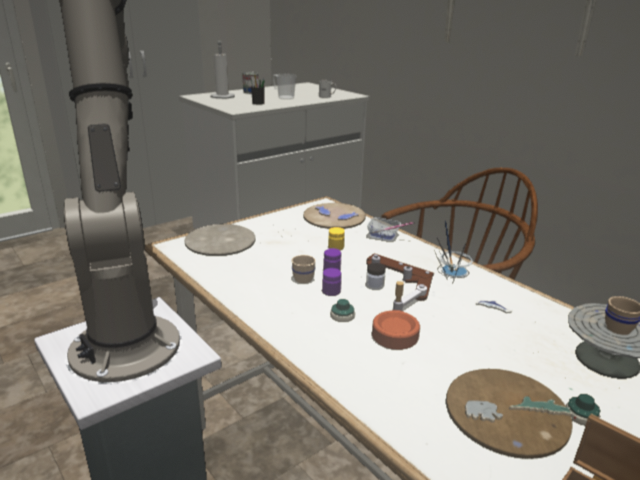

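```bash
cat > h.py <<'E'
import numpy as np,cv2,pickle
from scipy.spatial.transform import Rotation as R
def ray(f,u,v,z):
    d=R.from_rotvec(f["rotation"]).as_matrix()@np.array([(u-f["cx"])/f["fx"],(v-f["cy"])/f["fy"],1.])
    o=np.array(f["origin"]);return o+d*(z-o[2])/d[2]
def proj(f,p):
    c=R.from_rotvec(f["rotation"]).as_matrix().T@(np.array(p)-f["origin"])
    return np.array([f["fx"]*c[0]/c[2]+f["cx"],f["fy"]*c[1]/c[2]+f["cy"]])
def ld(n):return pickle.load(open(n+".pkl","rb"))
E
python3 - <<'E'
from h import *
f=ld("top0");I=f["frame"];h=cv2.cvtColor(I,cv2.COLOR_RGB2HSV)
print(proj(f,[.268,.619,.23]),proj(f,[0,0,0]))
for n,u,v,z in [("jar",395,225,.06),("mould",487,280,.04),("cup",329,288,.061),("timer",422,301,.043),("pur1",332,244,.06),("pur2",375,278,.06),("yel",283,198,.06),("batLow",170,320,.011),("batUp",197,136,.011),("pinR",407,184,.04),("pinL",362,197,.04),("piv",445.5,201,.032),("handle",458,244.5,.09)]:
    print(n,np.round(ray(f,u,v,z),4))
for n,(x,y,w,hh) in {"jig":(320,140,160,120),"mid":(310,215,130,110)}.items():
    cv2.imwrite(f"pics/{n}.png",cv2.resize(I[y:y+hh,x:x+w,::-1],None,fx=5,fy=5,interpolation=cv2.INTER_CUBIC))
E
```

```text
[ -2.38788409 420.82878356] [339.58043888 522.44027325]
jar [ 0.629  -0.1398  0.06  ]
mould [ 0.5054 -0.335   0.04  ]
cup [0.4979 0.0067 0.061 ]
timer [ 0.4645 -0.1923  0.043 ]
pur1 [ 0.5921 -0.0027  0.06  ]
pur2 [ 0.5162 -0.0922  0.06  ]
yel [0.696  0.1005 0.06  ]
batLow [0.4401 0.3602 0.011 ]
batUp [0.8555 0.2977 0.011 ]
pinR [ 0.722  -0.1723  0.04  ]
pinL [ 0.6962 -0.0721  0.04  ]
piv [ 0.6826 -0.2563  0.032 ]
handle [ 0.5794 -0.2665  0.09  ]
```

View pics/jig.png

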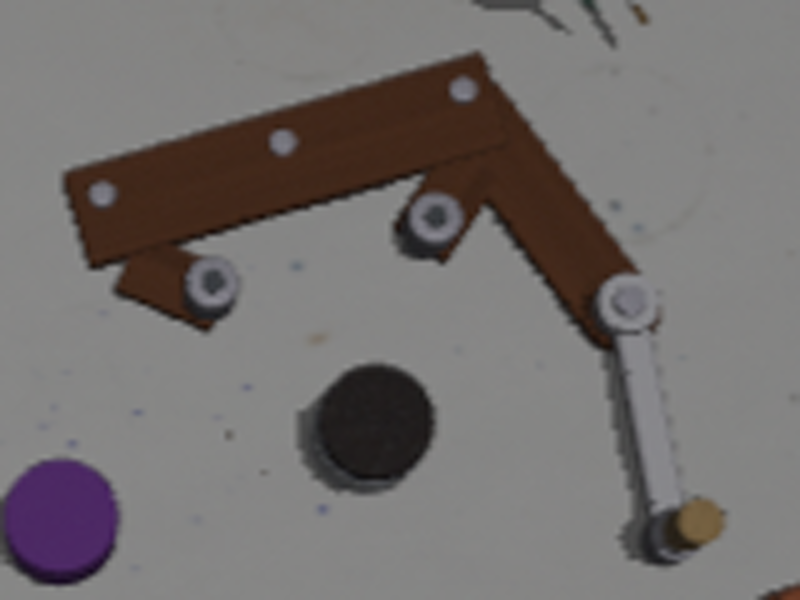

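View pics/mid.png

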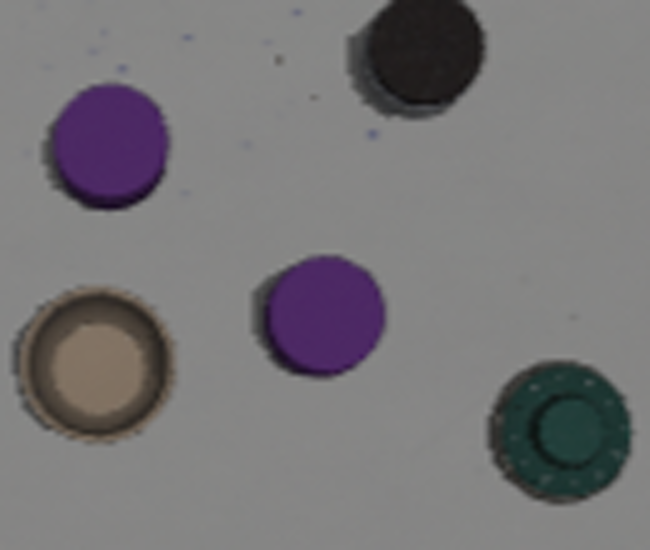

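```bash
python3 - <<'E'
from h import *
f=ld("top0");I=f["frame"];h=cv2.cvtColor(I,cv2.COLOR_RGB2HSV)
pts={"R":(407-.4,183.3-.4+.3),"L":(362.0,196.3),"P":(445.3,199.7)}
px=lambda x,y:((x+.5)/5-.5+320,(y+.5)/5-.5+140)
W=np.array([ray(f,*px(435,216),.04)[:2],ray(f,*px(212,283),.04)[:2],ray(f,*px(628,301),.032)[:2]])
J=np.array([[.043,-.051],[.043,.051],[-.016,-.123]])
a=J-J.mean(0);b=W-W.mean(0)
yaw=np.arctan2((a[:,0]*b[:,1]-a[:,1]*b[:,0]).sum(),(a*b).sum())
M=np.array([[np.cos(yaw),-np.sin(yaw)],[np.sin(yaw),np.cos(yaw)]])
t=W.mean(0)-M@J.mean(0)
print("jig",t,yaw,"res",np.round(W-(J@M.T+t),4).tolist())
H=ray(f,*px(699,521),.092)[:2];P=M@J[2]+t;d=H-P
print("handle",H,np.linalg.norm(d),"stop",(np.arctan2(d[1],d[0])-yaw-2.007)%(2*np.pi))
def circ(m,box,z):
    x,y,w,hh=box;mm=np.zeros(m.shape,np.uint8);mm[y:y+hh,x:x+w]=m[y:y+hh,x:x+w]
    c=max(cv2.findContours(mm,cv2.RETR_EXTERNAL,cv2.CHAIN_APPROX_NONE)[0],key=cv2.contourArea)[:,0]
    p=np.array([ray(f,u,v,z)[:2] for u,v in c]);A=np.c_[2*p,np.ones(len(p))];s=np.linalg.lstsq(A,(p**2).sum(1),rcond=None)[0]
    return s[:2],np.sqrt(s[2]+s[:2]@s[:2])
H_,S,V=cv2.split(h)
print(V[225,395],h[280,487],h[320,170],h[150,175],h[300,240],h[105,220],h[244,332])
print("jar",circ(((V<60)).astype(np.uint8),(375,205,42,40),.06))
print("mould",circ(((S>110)&((H_<12)|(H_>170))).astype(np.uint8),(455,250,66,66),.04))
white=h[300,240].astype(int)
d=(np.abs(I.astype(int)-I[300,240].astype(int)).max(2)>25).astype(np.uint8)
print("batlow",circ(d,(124,260,110,120),.011),"batup",circ(((S>30)).astype(np.uint8),(140,84,115,105),.011))
cv2.imwrite("pics/bats.png",cv2.resize(I[80:400,110:270,::-1],None,fx=1.8,fy=1.8))
g=ld("scene0")
J3=lambda x,y,z:[*(M@[x,y]+t),z]
for n,p in dict(R=J3(.043,-.051,.04),L=J3(.043,.051,.04),P=J3(-.016,-.123,.032)).items():print(n,proj(g,p))
for q in((.4401,.3602,.011),(.8555,.2977,.011)):print(proj(g,q))
cv2.imwrite("pics/sj.png",cv2.resize(g["frame"][220:340,300:460,::-1],None,fx=5,fy=5,interpolation=cv2.INTER_CUBIC))
E
```

```text
jig [ 0.66969145 -0.13279732] 0.2576097173213189 res [[0.0005, -0.0003], [-0.0003, 0.0004], [-0.0002, -0.0]]
handle [ 0.58054735 -0.26905035] 0.10583959513895962 stop 1.0023636060304248
35 [  9 158 105] [17 25 92] [13 46 99] [ 30   2 134] [16 59 95] [138 152  99]
jar (array([ 0.62895861, -0.13678142]), np.float64(0.025164269916632072))
mould (array([ 0.5041992 , -0.33359357]), np.float64(0.05402744523219909))
batlow (array([0.44313112, 0.37308803]), np.float64(0.11758179662597891)) batup (array([0.88050682, 0.2989132 ]), np.float64(0.12235041863936415))
R [407.1707655  267.63730316]
L [375.21363682 257.04419987]
P [420.84360538 286.93869678]
[219.40738979 237.15569295]
[333.11152752 213.71464557]
```

View pics/bats.png

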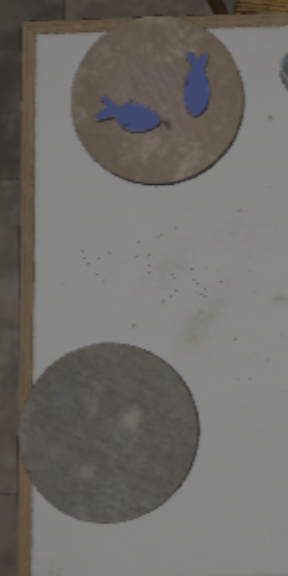

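View pics/sj.png

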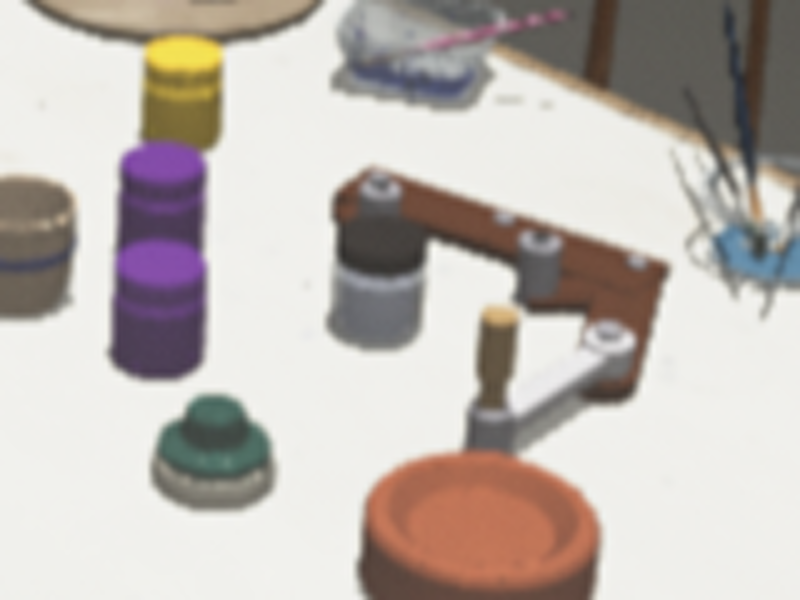

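Emit:
{"method": "send_rows", "body": {
  "series": [
    [[0,0,0],[0,0,-0.936]],
    [[0,0,0],[0,0,-0.936]],
    [[0,0,0],[0,0,-0.936]],
    [[0,0,0],[0,0,-0.936]],
    [[0,0,0],[0,0,-0.936]]
  ],
  "fingers": 0,
  "grip_force": 30
}}

```text
clock: 0.72
tcp_pos: [0.2682, 0.619, 0.2307]
orientation: [2.219, 2.224, -0.002]
contact_force: [0.0, -0.5, 0.1]
grip_width: 0.0853
```

Emit:
{"method": "send_rows", "body": {
  "series": [
    [[-0.02,0.01,0],[0,0,0]],
    [[-0.041,0.0195,0],[0,0,0]],
    [[-0.041,0.0195,0],[0,0,0]],
    [[-0.041,0.0195,0],[0,0,0]],
    [[-0.041,0.0195,0],[0,0,0]],
    [[-0.041,0.0195,0],[0,0,0]],
    [[-0.041,0.0195,0],[0,0,0]],
    [[-0.041,0.0195,0],[0,0,0]],
    [[-0.041,0.0195,0],[0,0,0]],
    [[-0.041,0.0195,0],[0,0,0]],
    [[-0.041,0.0195,0],[0,0,0]],
    [[-0.041,0.0195,0],[0,0,0]],
    [[-0.041,0.0195,0],[0,0,0]],
    [[-0.041,0.0195,0],[0,0,0]],
    [[-0.041,0.0195,0],[0,0,0]],
    [[-0.041,0.0195,0],[0,0,0]],
    [[-0.041,0.0195,0],[0,0,0]],
    [[-0.041,0.0195,0],[0,0,0]],
    [[-0.041,0.0195,0],[0,0,0]],
    [[0,0,0],[0,0,0]]
  ]
}}

```text
clock: 3.22
tcp_pos: [0.6279, -0.1451, 0.2311]
orientation: [2.231, 2.209, -0.004]
contact_force: [-1.3, 1.2, -0.6]
grip_width: 0.0857
```

Emit:
{"method": "send_rows", "body": {
  "series": [
    [[0.008,0.001,0.02],[0,0,0]],
    [[0,0,0.04],[0,0,0]],
    [[0,0,0.04],[0,0,0]],
    [[0,0,0.04],[0,0,0]],
    [[0,0,0.04],[0,0,0]],
    [[0,0,0.02],[0,0,0]],
    [[0,0,0.008],[0,0,0]],
    [[0,0,0],[0,0,0]]
  ]
}}

```text
clock: 4.22
tcp_pos: [0.6303, -0.1309, 0.0239]
orientation: [2.222, 2.22, 0.001]
contact_force: [0.6, -1.1, 1.9]
grip_width: 0.0853
```

Emit:
{"method": "send_rows", "body": {
  "series": [
    [[0,0,0],[0,0,0]],
    [[0,0,0],[0,0,0]],
    [[0,0,0],[0,0,0]],
    [[0,0,0],[0,0,0]],
    [[0,0,0],[0,0,0]]
  ],
  "fingers": 255
}}

```text
clock: 4.85
tcp_pos: [0.6309, -0.1312, 0.0247]
orientation: [2.221, 2.219, 0.002]
contact_force: [-1.7, -0.6, 5.7]
grip_width: 0.0498
```

Emit:
{"method": "send_rows", "body": {
  "series": [
    [[0,0,-0.015],[0,0,0]],
    [[0,0,-0.03],[0,0,0]],
    [[0,0,-0.03],[0,0,0]],
    [[0,0,-0.03],[0,0,0]],
    [[0,0,-0.015],[0,0,0]]
  ]
}}

```text
clock: 5.48
tcp_pos: [0.6308, -0.1309, 0.1457]
orientation: [2.22, 2.219, 0.003]
contact_force: [0.5, -0.0, -0.7]
grip_width: 0.0497
```

Emit:
{"method": "send_rows", "body": {
  "series": [
    [[0.015,-0.0058,0],[0,0,0]],
    [[0.036,-0.0139,0],[0,0,0]],
    [[0.036,-0.0139,0],[0,0,0]],
    [[0.036,-0.0139,0],[0,0,0]],
    [[0.036,-0.0139,0],[0,0,0]],
    [[0.036,-0.0139,0],[0,0,0]],
    [[0.036,-0.0139,0],[0,0,0]],
    [[0.036,-0.0139,0],[0,0,0]],
    [[0.036,-0.0139,0],[0,0,0]],
    [[0.036,-0.0139,0],[0,0,0]],
    [[0.036,-0.0139,0],[0,0,0]],
    [[0.036,-0.0139,0],[0,0,0]],
    [[0.036,-0.0139,0],[0,0,0]],
    [[0.036,-0.0139,0],[0,0,0]],
    [[0,0,0],[0,0,0]],
    [[0,0,0],[0,0,0]]
  ]
}}

```text
clock: 7.48
tcp_pos: [0.4425, 0.3517, 0.1421]
orientation: [2.221, 2.222, -0.004]
contact_force: [-0.8, 0.2, -1.3]
grip_width: 0.0496
```

Emit:
{"method": "send_rows", "body": {
  "series": [
    [[0,0,0.02],[0,0,0]],
    [[0,0,0.03],[0,0,0]],
    [[0,0,0.03],[0,0,0]],
    [[0,0,0.015],[0,0,0]],
    [[0,0,0.006],[0,0,0]],
    [[0,0,0.003],[0,0,0]],
    [[0,0,0],[0,0,0]],
    [[0,0,0],[0,0,0]]
  ]
}}

```text
clock: 8.48
tcp_pos: [0.4441, 0.3527, 0.04]
orientation: [-2.222, -2.221, -0.002]
contact_force: [-1.0, -0.5, -1.0]
grip_width: 0.0496
```

Emit:
{"method": "send_rows", "body": {
  "series": [
    [[0,0,0.002],[0,0,0]],
    [[0,0,0.0015],[0,0,0]],
    [[0,0,0.001],[0,0,0]],
    [[0,0,0],[0,0,0]]
  ]
}}

```text
clock: 8.98
tcp_pos: [0.4437, 0.3524, 0.0356]
orientation: [-2.222, -2.221, -0.0]
contact_force: [-2.7, -1.4, 8.4]
grip_width: 0.0498
```

Emit:
{"method": "send_rows", "body": {
  "series": [
    [[0,0,0],[0,0,0]],
    [[0,0,0],[0,0,0]],
    [[0,0,0],[0,0,0]],
    [[0,0,0],[0,0,0]]
  ],
  "fingers": 0
}}

```text
clock: 9.48
tcp_pos: [0.4437, 0.3523, 0.0347]
orientation: [2.222, 2.221, -0.0]
contact_force: [0.8, -0.1, -0.2]
grip_width: 0.0855
```

Emit:
{"method": "send_rows", "body": {
  "series": [
    [[0,0,-0.02],[0,0,0]],
    [[0,0,-0.04],[0,0,0]],
    [[0,0,-0.04],[0,0,0]],
    [[0,0,-0.04],[0,0,0]],
    [[0,0,-0.03],[0,0,0]],
    [[0,0,0],[0,0,0]]
  ]
}}

```text
clock: 10.22
tcp_pos: [0.4449, 0.3534, 0.2073]
orientation: [-2.222, -2.221, -0.008]
contact_force: [0.1, -0.3, -0.8]
grip_width: 0.0852
```

```bash
python3 - <<'E'
from bench import r, grab_frame
import cv2
f=grab_frame("scene")["frame"];cv2.imwrite("pics/s1.png",f[:,:,::-1])
E
```

```text
(no output)
```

View pics/s1.png

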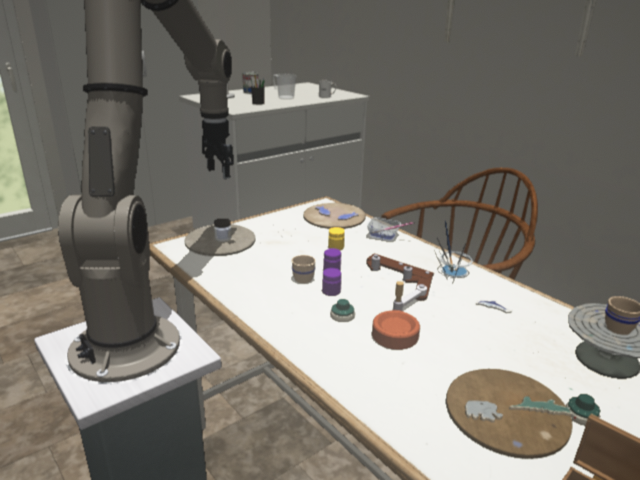

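Emit:
{"method": "send_rows", "body": {
  "series": [
    [[-0.022,0.0045,0],[0,0,0]],
    [[-0.04,0.0088,0],[0,0,0]],
    [[-0.04,0.0088,0],[0,0,0]],
    [[-0.04,0.0088,0],[0,0,0]],
    [[-0.04,0.0088,0],[0,0,0]],
    [[-0.04,0.0088,0],[0,0,0]],
    [[-0.04,0.0088,0],[0,0,0]],
    [[-0.04,0.0088,0],[0,0,0]],
    [[-0.04,0.0088,0],[0,0,0]],
    [[-0.04,0.0088,0],[0,0,0]],
    [[-0.04,0.0088,0],[0,0,0]],
    [[-0.04,0.0088,0],[0,0,0]],
    [[-0.04,0.0088,0],[0,0,0]],
    [[-0.04,0.0088,0],[0,0,0]],
    [[-0.04,0.0088,0],[0,0,0]],
    [[-0.04,0.0088,0],[0,0,0]],
    [[0,0,0],[0,0,0]],
    [[0,0,0],[0,0,0]]
  ],
  "fingers": 0,
  "grip_force": 20
}}

```text
clock: 12.52
tcp_pos: [0.5784, -0.2699, 0.2035]
orientation: [-2.221, -2.218, 0.002]
contact_force: [-0.1, 0.5, -0.0]
grip_width: 0.0851
```

Emit:
{"method": "send_rows", "body": {
  "series": [
    [[0.001,0.003,0.02],[0,0,0]],
    [[0,0,0.04],[0,0,0]],
    [[0,0,0.04],[0,0,0]],
    [[0,0,0.03],[0,0,0]],
    [[0,0,0.017],[0,0,0]],
    [[0,0,0],[0,0,0]]
  ]
}}

```text
clock: 13.28
tcp_pos: [0.5821, -0.2676, 0.0562]
orientation: [-2.219, -2.22, 0.002]
contact_force: [0.4, 0.1, 0.5]
grip_width: 0.0851
```

Emit:
{"method": "send_rows", "body": {
  "series": [
    [[0,0,0],[0,0,0]],
    [[0,0,0],[0,0,0]],
    [[0,0,0],[0,0,0]],
    [[0,0,0],[0,0,0]],
    [[0,0,0],[0,0,0]],
    [[0,0,0],[0,0,0]]
  ],
  "fingers": 255
}}

```text
clock: 14.02
tcp_pos: [0.5832, -0.269, 0.0584]
orientation: [2.222, 2.22, 0.001]
contact_force: [-2.4, 0.5, 6.4]
grip_width: 0.0193
```

Gripped. Swing open along the arc.

Emit:
{"method": "send_rows", "body": {
  "series": [
    [[-0.0137,0.0027,0],[0,0,0]],
    [[-0.013,0.0043,0],[0,0,0]],
    [[-0.0123,0.006,0],[0,0,0]],
    [[-0.0121,0.0082,0],[0,0,0]],
    [[-0.011,0.0097,0],[0,0,0]],
    [[-0.0095,0.0112,0],[0,0,0]],
    [[-0.0076,0.012,0],[0,0,0]],
    [[0,0,0],[0,0,0]],
    [[0,0,0],[0,0,0]]
  ]
}}

```text
clock: 15.15
tcp_pos: [0.6376, -0.3472, 0.0576]
orientation: [2.221, 2.221, 0.002]
contact_force: [2.7, 1.3, -0.8]
grip_width: 0.0192
```

Emit:
{"method": "send_rows", "body": {
  "series": [
    [[0,0,0],[0,0,0]],
    [[0,0,0],[0,0,0]],
    [[0,0,0],[0,0,0]],
    [[0,0,0],[0,0,0]]
  ],
  "fingers": 0
}}

```text
clock: 15.65
tcp_pos: [0.6368, -0.3481, 0.0578]
orientation: [-2.222, -2.221, 0.0]
contact_force: [-0.6, -0.2, -0.7]
grip_width: 0.0854
```

Emit:
{"method": "send_rows", "body": {
  "series": [
    [[0,0,-0.02],[0,0,0]],
    [[0,0,-0.04],[0,0,0]],
    [[0,0,-0.04],[0,0,0]],
    [[-0.03,-0.05,-0.02],[0,0,0.97]],
    [[0,-0.05,0],[0,0,0.97]],
    [[0,-0.05,0],[0,0,0.97]],
    [[0,-0.05,0],[0,0,0.97]],
    [[0,0,0],[0,0,0.97]],
    [[0,0,0],[0,0,0.97]],
    [[0,0,0],[0,0,0.97]],
    [[0,0,0],[0,0,0.97]],
    [[0,0,0],[0,0,0]]
  ],
  "fingers": 110
}}

```text
clock: 17.15
tcp_pos: [0.4399, -0.3529, 0.179]
orientation: [2.832, 1.357, 0.002]
contact_force: [-0.3, -0.1, -0.7]
grip_width: 0.0485
```

```bash
python3 - <<'E'
from bench import r, grab_frame
import cv2,pickle
f=grab_frame("top");pickle.dump(f,open("top1.pkl","wb"));cv2.imwrite("pics/t1.png",f["frame"][:,:,::-1])
E
```

```text
(no output)
```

View pics/t1.png

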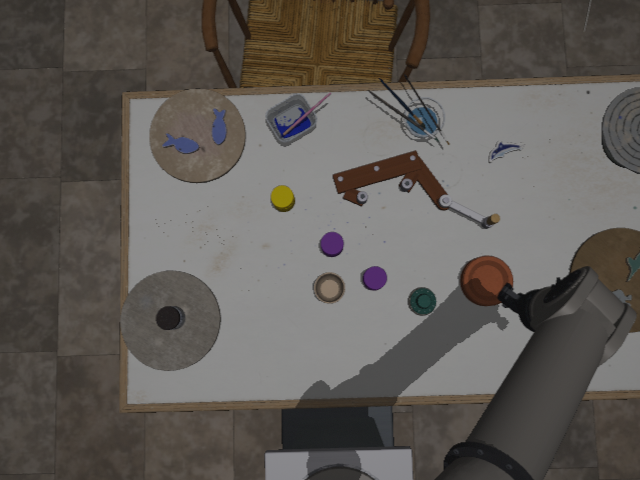

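```bash
python3 - <<'E'
from bench import r
from h import *
o=r.get_obs();print(np.round(o["joints"],3),o["tcp_pos"])
f=ld("top0");I=f["frame"];S=cv2.cvtColor(I,cv2.COLOR_RGB2HSV)
m=((S[...,1]>100)&(S[...,0]<14)).astype(np.uint8);m[:250]=0;m[320:]=0;m[:,:455]=0;m[:,525:]=0
c=max(cv2.findContours(m,cv2.RETR_EXTERNAL,cv2.CHAIN_APPROX_NONE)[0],key=cv2.contourArea)
print(cv2.minEnclosingCircle(c),cv2.fitEllipse(c))
# fit lower bottom too: compare projected expected circles
for z in(.04,):
  p=np.array([ray(f,u,v,z)[:2] for u,v in c[:,0]]);print(cv2.minEnclosingCircle(p.astype(np.float32)))
g=ld("scene0")
for z in(0,.04):print(proj(g,[.5045,-.3336,z]),[proj(g,[.5045+.055*np.cos(a),-.3336+.055*np.sin(a),z]).round(1).tolist() for a in np.arange(0,6.28,.785)])
E
```

```text
[ 0.089  0.401  0.612  1.91  -0.287  0.916  1.735] [ 0.43982045 -0.35288993  0.17878423]
((486.5, 280.5), 26.08649444580078) ((486.40203857421875, 280.65069580078125), (49.0946044921875, 51.4091796875), 94.04141998291016)
((0.5040770769119263, -0.33341947197914124), 0.056107740849256516)
[392.75407324 336.00683744] [[408.9, 327.8], [392.4, 322.7], [376.2, 325.3], [369.1, 334.1], [375.8, 344.6], [393.1, 350.4], [410.3, 347.4], [416.6, 337.9]]
[394.16133751 321.59962566] [[410.5, 313.6], [393.7, 308.7], [377.3, 311.1], [370.1, 319.8], [377.0, 330.0], [394.6, 335.6], [412.0, 332.7], [418.3, 323.5]]
```

Emit:
{"method": "send_rows", "body": {
  "series": [
    [[0,0,0],[0,0,-0.994]],
    [[0,0,0],[0,0,-0.994]],
    [[0,0,0],[0,0,-0.994]],
    [[0,0,0],[0,0,-0.994]],
    [[0,0,0],[0,0,-0.994]],
    [[0,0,0],[0,0,-0.994]],
    [[0,0,0],[0,0,-0.994]],
    [[0,0,0],[0,0,-0.994]],
    [[0,0,0],[0,0,-0.994]],
    [[0,0,0],[0,0,-0.994]],
    [[0,0,0],[0,0,-0.994]],
    [[0,0,0],[0,0,-0.994]],
    [[0,0,0],[0,0,-0.994]],
    [[0,0,0],[0,0,-0.994]],
    [[0,0,0],[0,0,-0.994]],
    [[0,0,0],[0,0,-0.994]],
    [[0,0,0],[0,0,-0.994]],
    [[0,0,0],[0,0,-0.994]],
    [[-0.018,-0.014,0],[0,0,0]],
    [[-0.019,-0.015,0],[0,0,0]]
  ],
  "grip_force": 60
}}

```text
clock: 19.7
tcp_pos: [0.4497, -0.3995, 0.1787]
orientation: [1.055, 2.958, -0.001]
contact_force: [0.1, 0.1, -1.1]
grip_width: 0.0485
```

Emit:
{"method": "send_rows", "body": {
  "series": [
    [[0,0,0.02],[0,0,0]],
    [[0,0,0.04],[0,0,0]],
    [[0,0,0.04],[0,0,0]],
    [[0,0,0.035],[0,0,0]],
    [[0,0,0.015],[0,0,0]],
    [[0,0,0],[0,0,0]],
    [[0,0,0],[0,0,0]]
  ]
}}

```text
clock: 20.58
tcp_pos: [0.4507, -0.3993, 0.0293]
orientation: [1.057, 2.956, -0.001]
contact_force: [-0.2, 0.4, -0.3]
grip_width: 0.0483
```

Emit:
{"method": "send_rows", "body": {
  "series": [
    [[0,0,0.012],[0,0,0]],
    [[0,0,0.007],[0,0,0]],
    [[0,0.012,0],[0,0,0]],
    [[0,0.012,0],[0,0,0]],
    [[0,0.012,0],[0,0,0]],
    [[0,0.016,0],[0,0,0]],
    [[0,0.018,0],[0,0,0]],
    [[0,0.018,0],[0,0,0]],
    [[0,0.018,0],[0,0,0]],
    [[0,0.018,0],[0,0,0]],
    [[0,0.014,0],[0,0,0]],
    [[0,0.008,0],[0,0,0]],
    [[0,0.004,0],[0,0,0]],
    [[0,0,0],[0,0,0]],
    [[0,0,0],[0,0,0]]
  ]
}}

```text
clock: 22.45
tcp_pos: [0.5447, -0.2828, 0.0087]
orientation: [1.059, 2.958, 0.0]
contact_force: [-0.5, 0.4, -0.3]
grip_width: 0.0484
```

```bash
cat > look.py <<'E'
import sys
from bench import r, grab_frame
from h import *
n=sys.argv[1]
for c in("top","scene"):
    f=grab_frame(c);pickle.dump(f,open(f"{c}{n}.pkl","wb"))
    if c=="top":cv2.imwrite(f"pics/{c}{n}.png",cv2.resize(f["frame"][140:340,290:550,::-1],None,fx=3,fy=3,interpolation=cv2.INTER_CUBIC))
    else:cv2.imwrite(f"pics/{c}{n}.png",cv2.resize(f["frame"][200:380,280:500,::-1],None,fx=3,fy=3,interpolation=cv2.INTER_CUBIC))
E
python3 look.py 2
```

```text
(no output)
```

View pics/top2.png

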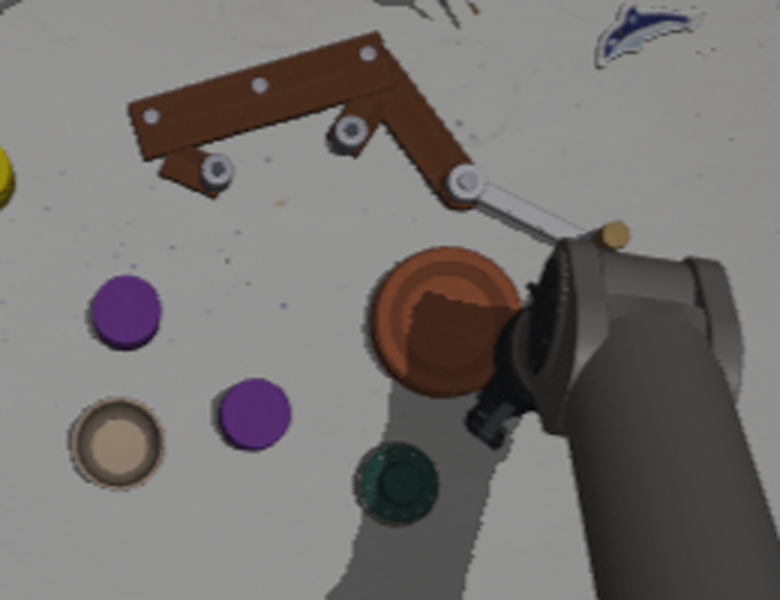

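View pics/scene2.png

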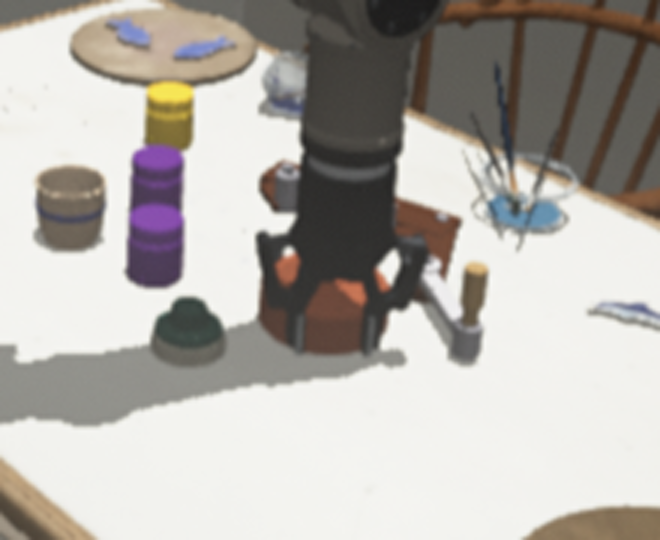

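```bash
python3 - <<'E'
from h import *
f=ld("top2");print(ray(f,290+447/3,140+322/3,.04))
E
```

```text
[ 0.57957418 -0.23529027  0.04      ]
```

Emit:
{"method": "send_rows", "body": {
  "series": [
    [[0,0.006,0],[0,0,0]],
    [[0,0.012,0],[0,0,0]],
    [[0,0.015,0],[0,0,0]],
    [[0,0.015,0],[0,0,0]],
    [[0,0.015,0],[0,0,0]],
    [[0,0.015,0],[0,0,0]],
    [[0,0.015,0],[0,0,0]],
    [[0,0.012,0],[0,0,0]],
    [[0,0.007,0],[0,0,0]],
    [[0,0.004,0],[0,0,0]],
    [[0,0,0],[0,0,0]],
    [[0,0,0],[0,0,0]]
  ]
}}

```text
clock: 24.05
tcp_pos: [0.6185, -0.1931, 0.0089]
orientation: [1.059, 2.958, 0.0]
contact_force: [-0.2, 0.3, 0.2]
grip_width: 0.0485
```

```bash
python3 look.py 3
```

```text
(no output)
```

View pics/top3.png

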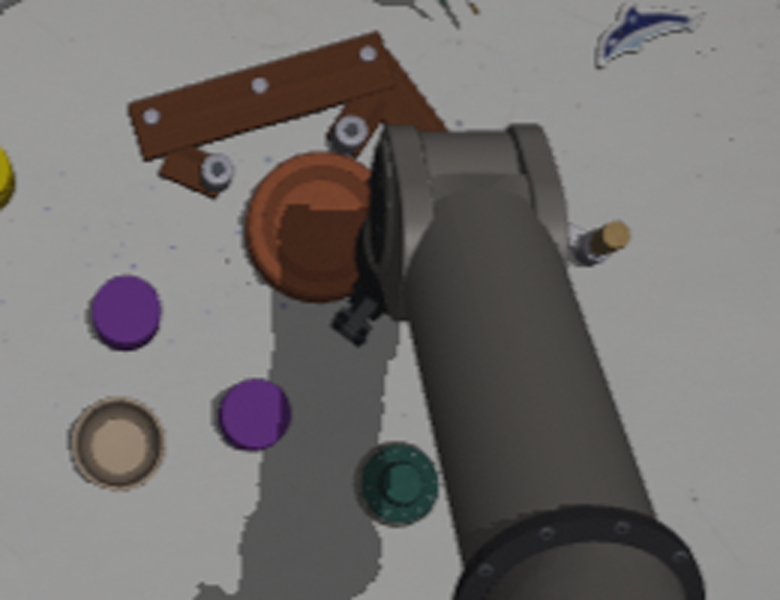

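Emit:
{"method": "send_rows", "body": {
  "series": [
    [[0,0.004,0],[0,0,0]],
    [[0,0.004,0],[0,0,0]],
    [[0,0.003,0],[0,0,0]],
    [[0,0.002,0],[0,0,0]],
    [[0,0.001,0],[0,0,0]],
    [[0,0,0],[0,0,0]]
  ]
}}

```text
clock: 24.9
tcp_pos: [0.6274, -0.1819, 0.0088]
orientation: [1.058, 2.958, 0.0]
contact_force: [-0.6, -0.3, -0.0]
grip_width: 0.0487
```

Emit:
{"method": "send_rows", "body": {
  "series": [
    [[0,0.001,0],[0,0,0]],
    [[0,0.001,0],[0,0,0]],
    [[0,0,0],[0,0,0]]
  ]
}}

```text
clock: 25.28
tcp_pos: [0.6287, -0.1804, 0.0088]
orientation: [1.058, 2.958, 0.0]
contact_force: [-0.4, -1.5, 0.5]
grip_width: 0.0487
```

Emit:
{"method": "send_rows", "body": {
  "series": [
    [[0,0.001,0],[0,0,0]],
    [[0,0.001,0],[0,0,0]],
    [[0,0,0],[0,0,0]]
  ]
}}

```text
clock: 25.65
tcp_pos: [0.63, -0.1788, 0.0088]
orientation: [1.058, 2.958, 0.0]
contact_force: [-0.3, -0.1, -0.1]
grip_width: 0.0486
```

Emit:
{"method": "send_rows", "body": {
  "series": [
    [[0,0.001,0],[0,0,0]],
    [[0,0.001,0],[0,0,0]],
    [[0,0,0],[0,0,0]]
  ]
}}

```text
clock: 26.02
tcp_pos: [0.6312, -0.1773, 0.0088]
orientation: [1.058, 2.958, 0.0]
contact_force: [0.4, -1.1, -0.5]
grip_width: 0.0486
```

Emit:
{"method": "send_rows", "body": {
  "series": [
    [[0,0.001,0],[0,0,0]],
    [[0,0,0],[0,0,0]]
  ]
}}

```text
clock: 26.28
tcp_pos: [0.6313, -0.1772, 0.0087]
orientation: [-1.059, -2.957, 0.001]
contact_force: [-2.4, -2.7, 2.0]
grip_width: 0.0486
```

Emit:
{"method": "send_rows", "body": {
  "series": [
    [[0,0.001,0],[0,0,0]],
    [[0,0,0],[0,0,0]],
    [[0,0,0],[0,0,0]]
  ]
}}

```text
clock: 26.65
tcp_pos: [0.6313, -0.1772, 0.0087]
orientation: [-1.059, -2.956, 0.003]
contact_force: [-4.0, -5.3, 3.0]
grip_width: 0.0487
```

Emit:
{"method": "send_rows", "body": {
  "series": [
    [[0,0.001,0],[0,0,0]],
    [[0,0,0],[0,0,0]],
    [[0,0,0],[0,0,0]]
  ]
}}

```text
clock: 27.02
tcp_pos: [0.6314, -0.1772, 0.0086]
orientation: [-1.059, -2.955, 0.004]
contact_force: [-6.3, -5.6, 3.3]
grip_width: 0.0487
```

```bash
python3 look.py 4
```

```text
(no output)
```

View pics/top4.png

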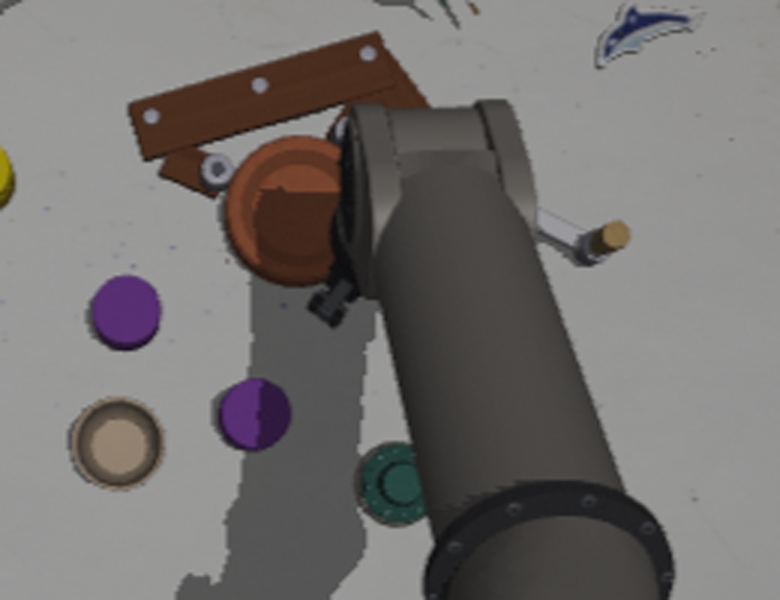

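Emit:
{"method": "send_rows", "body": {
  "series": [
    [[0,-0.008,0],[0,0,0]],
    [[0,-0.02,0],[0,0,0]],
    [[0,-0.03,0],[0,0,0]],
    [[0,-0.03,-0.04],[0,0,0]],
    [[0,-0.04,-0.05],[0,0,0]],
    [[0,-0.04,-0.05],[0,0,0]],
    [[0,-0.04,-0.02],[0,0,0]],
    [[0,-0.03,0],[0,0,0]],
    [[0,0,0],[0,0,0]]
  ]
}}

```text
clock: 28.25
tcp_pos: [0.4804, -0.361, 0.1667]
orientation: [1.067, 2.955, -0.003]
contact_force: [-0.1, -0.1, 0.1]
grip_width: 0.0489
```

```bash
python3 look.py 5; python3 - <<'E'
from h import *
f=ld("top5");I=f["frame"];S=cv2.cvtColor(I,cv2.COLOR_RGB2HSV)
m=((S[...,1]>140)&(S[...,0]<14)).astype(np.uint8);m[:170]=0;m[250:]=0;m[:,:355]=0;m[:,430:]=0
print(np.unique(np.nonzero(m)[0])[[0,-1]],np.unique(np.nonzero(m)[1])[[0,-1]])
cs=cv2.findContours(m,cv2.RETR_EXTERNAL,cv2.CHAIN_APPROX_NONE)[0];c=max(cs,key=cv2.contourArea)
p=np.array([ray(f,u,v,.04)[:2] for u,v in c[:,0]]);print(cv2.minEnclosingCircle(p.astype(np.float32)))
A=np.c_[2*p,np.ones(len(p))];s=np.linalg.lstsq(A,(p**2).sum(1),rcond=None)[0];print(s[:2],np.sqrt(s[2]+s[:2]@s[:2]))
E
```

```text
[170 234] [355 429]
((0.6656070351600647, -0.13033562898635864), 0.055117711424827576)
[ 0.66545871 -0.13084113] 0.05288335874405897
```

View pics/top5.png

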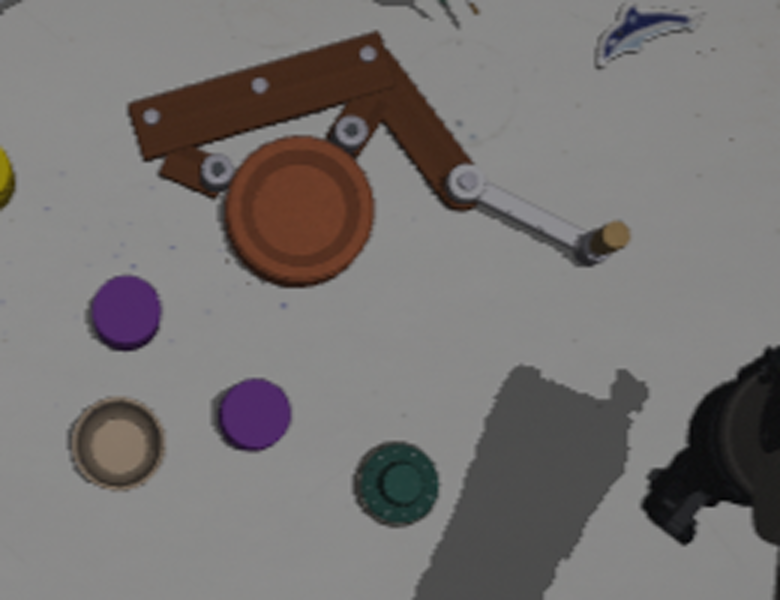

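View pics/scene5.png

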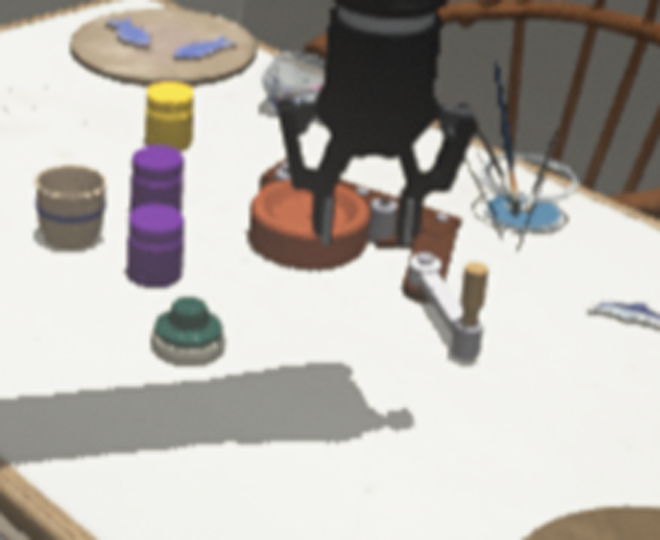

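```bash
cat > fit.py <<'E'
import sys
from h import *
from scipy.optimize import least_squares
f=ld(sys.argv[1]);I=f["frame"];S=cv2.cvtColor(I,cv2.COLOR_RGB2HSV)
a=I.astype(float);sc=a[...,0]-a[...,2]   # redness
sc=cv2.GaussianBlur(sc,(0,0),.6)
c0=np.array([.6685,-.131]);P=[]
for th in np.deg2rad(np.arange(0,360,4)):
    rr=np.arange(.047,.062,.0003)
    q=np.array([proj(f,[c0[0]+x*np.cos(th),c0[1]+x*np.sin(th),.04]) for x in rr]).astype(np.float32)
    v=cv2.remap(sc,q[:,0][None],q[:,1][None],cv2.INTER_LINEAR)[0]
    g=np.gradient(v);k=g.argmin()
    P.append((np.rad2deg(th),rr[k],v[0],v[-1],c0[0]+rr[k]*np.cos(th),c0[1]+rr[k]*np.sin(th)))
P=np.array(P)
for p in P[::3]:print(np.round(p[:4],4))
ok=(P[:,0]<140)|(P[:,0]>215)
ok&=(P[:,1]>.048)&(P[:,1]<.0615)
for R_ in(None,.055):
    fn=(lambda s:np.hypot(P[ok,4]-s[0],P[ok,5]-s[1])-(s[2] if R_ is None else R_))
    s=least_squares(fn,[*c0,.055],loss="soft_l1",f_scale=.0005);c=s.x;print(c,ok.sum())
    yaw=.2576;t=np.array([.66969,-.13280]);d=c[:2]-t
    print("jig frame err",d[0]*np.cos(yaw)+d[1]*np.sin(yaw),-d[0]*np.sin(yaw)+d[1]*np.cos(yaw))
E
python3 fit.py top5
python3 - <<'E'
from h import *
I=ld("top5")["frame"]
cv2.imwrite("pics/z5.png",cv2.resize(I[170:240,350:430,::-1],None,fx=8,fy=8,interpolation=cv2.INTER_CUBIC)*2)
E
```

```text
[0.00000e+00 5.15000e-02 6.59401e+01 1.34250e+00]
[1.20000e+01 5.18000e-02 6.59486e+01 2.08980e+00]
[2.40000e+01 5.15000e-02 6.65436e+01 1.58250e+00]
[3.60000e+01 5.15000e-02 6.47455e+01 4.86900e-01]
[4.80000e+01 5.18000e-02 6.54655e+01 1.62800e-01]
[ 6.00000e+01  5.24000e-02  6.60609e+01 -6.77310e+00]
[ 7.2000e+01  5.3300e-02  6.5465e+01 -3.9994e+00]
[8.40000e+01 5.45000e-02 6.46062e+01 2.92300e+00]
[9.60000e+01 5.45000e-02 6.47658e+01 9.96600e-01]
[1.08000e+02 5.54000e-02 6.58247e+01 1.39860e+00]
[1.2000e+02 5.3600e-02 6.6739e+01 1.0876e+00]
[1.32000e+02 5.54000e-02 6.67763e+01 1.40800e+00]
[1.44000e+02 5.42000e-02 6.63388e+01 2.71370e+00]
[1.56000e+02 5.51000e-02 6.68141e+01 3.77990e+00]
[1.68000e+02 5.24000e-02 6.66518e+01 3.44920e+00]
[1.80000e+02 5.60000e-02 6.64375e+01 2.72590e+00]
[1.92000e+02 5.51000e-02 6.61538e+01 1.25410e+00]
[2.04000e+02 5.72000e-02 6.67596e+01 1.33260e+00]
[2.16000e+02 5.51000e-02 6.61589e+01 7.55200e-01]
[2.28000e+02 5.36000e-02 6.73472e+01 3.63500e-01]
[2.4000e+02 5.4200e-02 6.6369e+01 1.3839e+00]
[2.52000e+02 5.42000e-02 6.60603e+01 1.42510e+00]
[2.64000e+02 5.36000e-02 6.39644e+01 9.04800e-01]
[2.76000e+02 5.42000e-02 6.52928e+01 5.31300e-01]
[2.88000e+02 5.39000e-02 6.38235e+01 9.45700e-01]
[3.00000e+02 5.36000e-02 6.55549e+01 1.63900e+00]
[3.12000e+02 5.36000e-02 6.50772e+01 1.85104e+01]
[ 3.24000e+02  5.33000e-02  6.46749e+01 -6.98010e+00]
[3.36000e+02 5.30000e-02 6.56242e+01 7.44820e+00]
[3.48000e+02 5.27000e-02 6.60842e+01 1.02430e+00]
[ 0.66679116 -0.13116286  0.05383254] 71
jig frame err -0.0023861098998306488 0.0023216324390774356
[ 0.66565305 -0.13131626  0.055     ] 71
jig frame err -0.0035257540442960983 0.002463238364128837
```

View pics/z5.png

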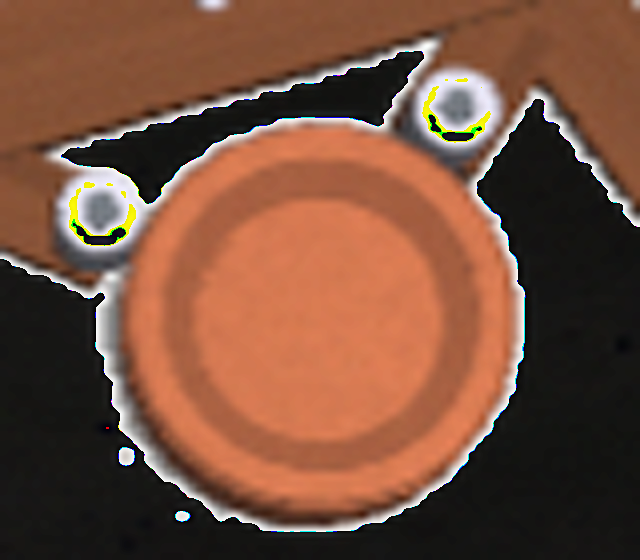

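Emit:
{"method": "send_rows", "body": {
  "series": [
    [[0,0,0],[0,0,0.922]],
    [[0,0,0],[0,0,0.922]],
    [[0,0,0],[0,0,0.922]],
    [[0,0,0],[0,0,0.922]],
    [[0,0,0],[0,0,0.922]],
    [[0,0,0],[0,0,0.922]],
    [[0,0,0],[0,0,0.922]],
    [[0,0,0],[0,0,0.922]],
    [[0,0,0],[0,0,0.922]],
    [[0,0,0],[0,0,0.922]],
    [[0,0,0],[0,0,0.922]],
    [[0.04,0.015,0],[0,0,0]],
    [[0.04,0.015,0],[0,0,0]],
    [[0.04,0.015,0],[0,0,0]],
    [[0.04,0.015,0],[0,0,0]],
    [[0.04,0.015,0],[0,0,0]],
    [[0.03,0.015,0],[0,0,0]],
    [[0,0,0],[0,0,0]],
    [[0,0,0],[0,0,0]]
  ],
  "fingers": 255
}}

```text
clock: 30.72
tcp_pos: [0.5734, -0.1274, 0.166]
orientation: [-2.221, -2.221, 0.001]
contact_force: [0.3, -0.2, -0.2]
grip_width: 0.0003
```

Emit:
{"method": "send_rows", "body": {
  "series": [
    [[-0.004,-0.004,0.02],[0,0,0]],
    [[0,0,0.04],[0,0,0]],
    [[0,0,0.04],[0,0,0]],
    [[0,0,0.035],[0,0,0]],
    [[0,0,0.018],[0,0,0]],
    [[0,0,0],[0,0,0]]
  ]
}}

```text
clock: 31.48
tcp_pos: [0.5686, -0.1323, 0.0125]
orientation: [-2.223, -2.218, 0.002]
contact_force: [-0.9, 0.3, -0.0]
grip_width: 0.0001
```

Emit:
{"method": "send_rows", "body": {
  "series": [
    [[0,0.008,0],[0,0,0]],
    [[0,0.008,0],[0,0,0]],
    [[0,0.006,0],[0,0,0]],
    [[0,0.004,0],[0,0,0]],
    [[0,0,0],[0,0,0]]
  ]
}}

```text
clock: 32.1
tcp_pos: [0.5959, -0.1317, 0.0135]
orientation: [2.223, 2.22, 0.0]
contact_force: [0.1, -0.0, -0.7]
grip_width: -0.0
```

Now small steps until the force builds up.

Emit:
{"method": "send_rows", "body": {
  "series": [
    [[0,0.002,0],[0,0,0]],
    [[0,0.002,0],[0,0,0]],
    [[0,0.001,0],[0,0,0]],
    [[0,0,0],[0,0,0]]
  ]
}}

```text
clock: 32.6
tcp_pos: [0.6006, -0.1318, 0.0134]
orientation: [-2.223, -2.22, -0.0]
contact_force: [-0.1, 0.3, -0.1]
grip_width: -0.0006
```

Emit:
{"method": "send_rows", "body": {
  "series": [
    [[0,0.0015,0],[0,0,0]],
    [[0,0.0015,0],[0,0,0]],
    [[0,0,0],[0,0,0]]
  ]
}}

```text
clock: 32.98
tcp_pos: [0.6034, -0.1318, 0.0133]
orientation: [-2.223, -2.22, 0.001]
contact_force: [-0.7, 0.1, 0.5]
grip_width: -0.0002
```

Emit:
{"method": "send_rows", "body": {
  "series": [
    [[0,0.0015,0],[0,0,0]],
    [[0,0.0015,0],[0,0,0]],
    [[0,0,0],[0,0,0]]
  ]
}}

```text
clock: 33.35
tcp_pos: [0.6055, -0.1318, 0.0131]
orientation: [-2.222, -2.219, 0.002]
contact_force: [-5.5, 0.3, 1.6]
grip_width: -0.0003
```

Emit:
{"method": "send_rows", "body": {
  "series": [
    [[0,0.0015,0],[0,0,0]],
    [[0,0.0015,0],[0,0,0]],
    [[0,0,0],[0,0,0]]
  ]
}}

```text
clock: 33.72
tcp_pos: [0.6056, -0.1318, 0.0123]
orientation: [-2.219, -2.216, 0.008]
contact_force: [-10.5, 0.1, 4.7]
grip_width: -0.0004
```

Emit:
{"method": "send_rows", "body": {
  "series": [
    [[0,-0.006,0],[0,0,0]],
    [[0,-0.02,0],[0,0,0]],
    [[0,-0.01,-0.03],[0,0,0]],
    [[0,0,-0.05],[0,0,0]],
    [[-0.05,0,-0.05],[0,0,0]],
    [[-0.05,-0.01,-0.02],[0,0,0]],
    [[-0.05,-0.01,0],[0,0,0]],
    [[-0.04,0.0,0],[0,0,0]],
    [[0,0,0],[0,0,0]]
  ]
}}

```text
clock: 34.85
tcp_pos: [0.553, -0.321, 0.1582]
orientation: [2.227, 2.21, -0.001]
contact_force: [-1.0, 1.7, 0.1]
grip_width: -0.0001
```

```bash
python3 look.py 6;python3 fit.py top6|tail -4
```

```text
[ 0.66901563 -0.13182114  0.05378709] 71
jig frame err -0.00040274648556116706 0.0011183684304817054
[ 0.66792609 -0.13195299  0.055     ] 71
jig frame err -0.0014899210392388066 0.0012684344800270296
```

View pics/top6.png

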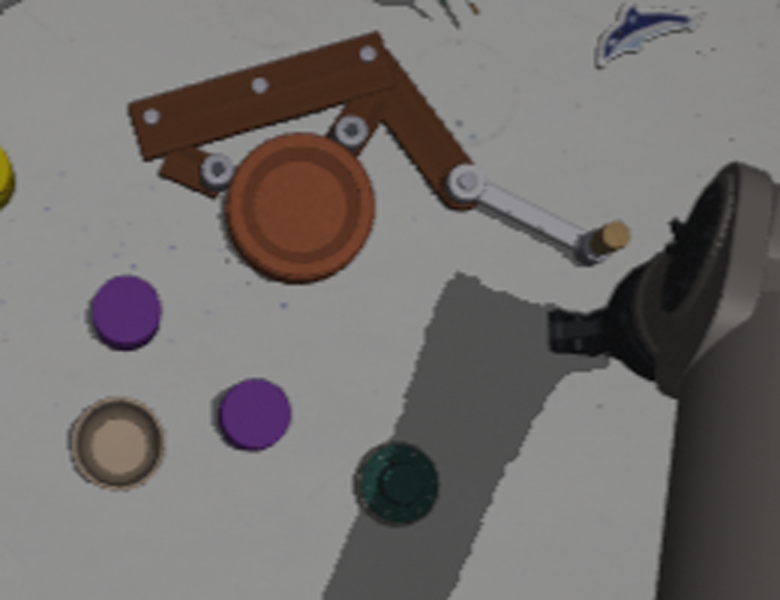

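Emit:
{"method": "send_rows", "body": {
  "series": [
    [[-0.01,0.035,0],[0,0,0]],
    [[-0.01,0.035,0],[0,0,0]],
    [[-0.005,0.012,0],[0,0,0]],
    [[0,0,0],[0,0,0]],
    [[0,0,0],[0,0,0]]
  ],
  "fingers": 0,
  "grip_force": 20
}}

```text
clock: 35.58
tcp_pos: [0.6343, -0.3405, 0.1574]
orientation: [-2.222, -2.22, 0.001]
contact_force: [-0.0, 0.3, 0.2]
grip_width: 0.0853
```

```bash
python3 -c "
import numpy as np
a=np.linspace(4.225,2.345,16);p=.105*np.c_[np.sin(a),np.cos(a)];print(np.round(np.diff(p,axis=0),4).tolist())
a=np.linspace(2.345,2.2646-.03,6);p=.105*np.c_[np.sin(a),np.cos(a)];print(np.round(np.diff(p,axis=0),4).tolist())"
```

```text
[[0.0069, -0.0112], [0.0082, -0.0103], [0.0094, -0.0092], [0.0105, -0.0079], [0.0114, -0.0065], [0.0121, -0.005], [0.0127, -0.0035], [0.013, -0.0019], [0.0131, -0.0002], [0.0131, 0.0014], [0.0128, 0.003], [0.0123, 0.0046], [0.0116, 0.0061], [0.0108, 0.0075], [0.0098, 0.0088]]
[[0.0016, 0.0017], [0.0016, 0.0017], [0.0015, 0.0017], [0.0015, 0.0018], [0.0014, 0.0018]]
```

Emit:
{"method": "send_rows", "body": {
  "series": [
    [[-0.007,0.0025,0.02],[0,0,0]],
    [[0,0,0.04],[0,0,0]],
    [[0,0,0.03],[0,0,0]],
    [[0,0,0.011],[0,0,0]],
    [[0,0,0],[0,0,0]]
  ]
}}

```text
clock: 36.2
tcp_pos: [0.637, -0.3481, 0.0556]
orientation: [-2.222, -2.219, 0.001]
contact_force: [-1.1, 0.0, 0.4]
grip_width: 0.0853
```

Emit:
{"method": "send_rows", "body": {
  "series": [
    [[0,0,0],[0,0,0]],
    [[0,0,0],[0,0,0]],
    [[0,0,0],[0,0,0]],
    [[0,0,0],[0,0,0]],
    [[0,0,0],[0,0,0]],
    [[0,0,0],[0,0,0]]
  ],
  "fingers": 255
}}

```text
clock: 36.95
tcp_pos: [0.6385, -0.3474, 0.0573]
orientation: [2.222, 2.22, 0.002]
contact_force: [-0.1, 2.3, 5.3]
grip_width: 0.0195
```

Emit:
{"method": "send_rows", "body": {
  "series": [
    [[0.0069,-0.0112,0],[0,0,0]],
    [[0.0082,-0.0103,0],[0,0,0]],
    [[0.0094,-0.0092,0],[0,0,0]],
    [[0.0105,-0.0079,0],[0,0,0]],
    [[0.0114,-0.0065,0],[0,0,0]],
    [[0.0121,-0.005,0],[0,0,0]],
    [[0.0127,-0.0035,0],[0,0,0]],
    [[0.013,-0.0019,0],[0,0,0]],
    [[0.0131,-0.0002,0],[0,0,0]],
    [[0.0131,0.0014,0],[0,0,0]],
    [[0.0128,0.003,0],[0,0,0]],
    [[0.0123,0.0046,0],[0,0,0]],
    [[0.0116,0.0061,0],[0,0,0]],
    [[0.0108,0.0075,0],[0,0,0]],
    [[0.0049,0.0044,0],[0,0,0]],
    [[0,0,0],[0,0,0]],
    [[0,0,0],[0,0,0]]
  ]
}}

```text
clock: 39.08
tcp_pos: [0.6075, -0.1847, 0.056]
orientation: [-2.221, -2.218, 0.003]
contact_force: [-5.1, 0.5, 4.4]
grip_width: 0.0192
```

Emit:
{"method": "send_rows", "body": {
  "series": [
    [[0.004,0.0041,0],[0,0,0]],
    [[0.003,0.0032,0],[0,0,0]],
    [[0.0009,0.001,0],[0,0,0]],
    [[0,0,0],[0,0,0]]
  ]
}}

```text
clock: 39.58
tcp_pos: [0.6165, -0.1769, 0.0561]
orientation: [-2.221, -2.219, 0.002]
contact_force: [-5.3, -0.1, 3.7]
grip_width: 0.0191
```

Emit:
{"method": "send_rows", "body": {
  "series": [
    [[0.0007,0.0009,0],[0,0,0]],
    [[0.0007,0.0009,0],[0,0,0]],
    [[0,0,0],[0,0,0]]
  ]
}}

```text
clock: 39.95
tcp_pos: [0.6182, -0.1755, 0.056]
orientation: [-2.221, -2.218, 0.002]
contact_force: [-5.0, 0.2, 3.4]
grip_width: 0.0192
```

Emit:
{"method": "send_rows", "body": {
  "series": [
    [[0.0006,0.0008,0],[0,0,0]],
    [[0,0,0],[0,0,0]],
    [[0,0,0],[0,0,0]]
  ]
}}

```text
clock: 40.33
tcp_pos: [0.619, -0.175, 0.056]
orientation: [-2.221, -2.219, 0.002]
contact_force: [-5.0, 0.4, 2.5]
grip_width: 0.0193
```

Emit:
{"method": "send_rows", "body": {
  "series": [
    [[0.0006,0.0008,0],[0,0,0]],
    [[0,0,0],[0,0,0]],
    [[0,0,0],[0,0,0]]
  ]
}}

```text
clock: 40.7
tcp_pos: [0.6198, -0.1744, 0.056]
orientation: [-2.221, -2.218, 0.002]
contact_force: [-5.8, -0.4, 4.0]
grip_width: 0.0192
```

Emit:
{"method": "send_rows", "body": {
  "series": [
    [[0.0006,0.0008,0],[0,0,0]],
    [[0,0,0],[0,0,0]],
    [[0,0,0],[0,0,0]]
  ]
}}

```text
clock: 41.08
tcp_pos: [0.62, -0.1741, 0.056]
orientation: [-2.221, -2.218, 0.003]
contact_force: [-6.7, -0.2, 4.6]
grip_width: 0.0192
```

```bash
python3 look.py 7;python3 fit.py top7|tail -4
```

```text
[ 0.66915167 -0.13082816  0.05309295] 68
jig frame err -1.8223153118691058e-05 0.002043927097685165
[ 0.66771708 -0.1321266   0.055     ] 68
jig frame err -0.0017362695527102236 0.0011538037910743969
```

View pics/scene7.png

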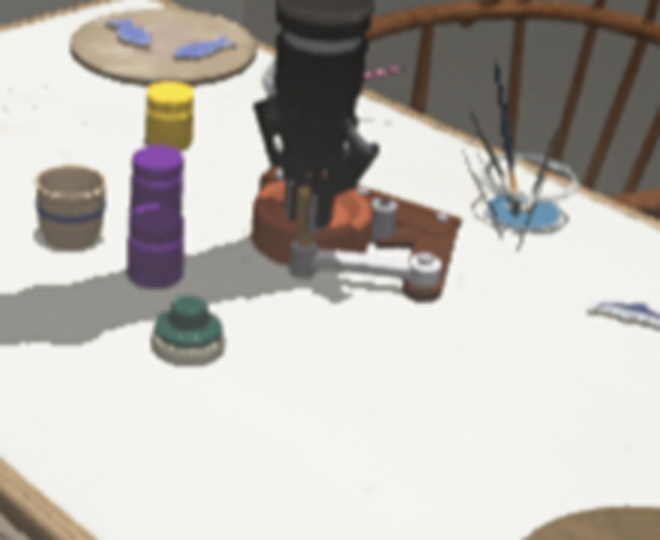

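Emit:
{"method": "send_rows", "body": {
  "series": [
    [[0.0006,0.0008,0],[0,0,0]],
    [[0,0,0],[0,0,0]],
    [[0,0,0],[0,0,0]]
  ]
}}

```text
clock: 41.55
tcp_pos: [0.6201, -0.1742, 0.056]
orientation: [-2.221, -2.217, 0.005]
contact_force: [-8.9, -1.8, 6.2]
grip_width: 0.019
```

Emit:
{"method": "send_rows", "body": {
  "series": [
    [[0.0006,0.0008,0],[0,0,0]],
    [[0,0,0],[0,0,0]],
    [[0,0,0],[0,0,0]]
  ]
}}

```text
clock: 41.92
tcp_pos: [0.6201, -0.1741, 0.0559]
orientation: [-2.222, -2.216, 0.007]
contact_force: [-11.5, -2.1, 7.7]
grip_width: 0.0191
```

Firm stop: the roller bears on the mould. Release, lift off and look.

Emit:
{"method": "send_rows", "body": {
  "series": [
    [[-0.0012,-0.0016,0],[0,0,0]],
    [[0,0,0],[0,0,0]]
  ]
}}

```text
clock: 42.18
tcp_pos: [0.6201, -0.1742, 0.056]
orientation: [-2.221, -2.218, 0.003]
contact_force: [-7.7, -0.0, 4.4]
grip_width: 0.0195
```

Emit:
{"method": "send_rows", "body": {
  "series": [
    [[0,0,0],[0,0,0]],
    [[0,0,0],[0,0,0]],
    [[0,0,0],[0,0,0]],
    [[0,0,0],[0,0,0]]
  ],
  "fingers": 0
}}

```text
clock: 42.68
tcp_pos: [0.6221, -0.174, 0.0566]
orientation: [2.222, 2.22, 0.001]
contact_force: [-0.5, 0.6, 0.6]
grip_width: 0.0848
```

Emit:
{"method": "send_rows", "body": {
  "series": [
    [[0,0,-0.02],[0,0,0]],
    [[0,0,-0.04],[0,0,0]],
    [[0,0,-0.04],[0,0,0]],
    [[-0.03,-0.03,-0.02],[0,0,0]],
    [[-0.05,-0.03,0],[0,0,0]],
    [[-0.05,-0.03,0],[0,0,0]],
    [[-0.05,-0.03,0],[0,0,0]],
    [[-0.03,0,0],[0,0,0]],
    [[0,0,0],[0,0,0]],
    [[0,0,0],[0,0,0]]
  ]
}}

```text
clock: 43.92
tcp_pos: [0.5023, -0.3829, 0.1774]
orientation: [2.221, 2.221, 0.002]
contact_force: [-1.2, 1.0, -1.0]
grip_width: 0.0851
```

```bash
python3 look.py 8;python3 fit.py top8|tail -4; python3 - <<'E'
from h import *
f=ld("top8")
cv2.imwrite("pics/full8.png",f["frame"][:,:,::-1])
cv2.imwrite("pics/z8.png",cv2.resize(f["frame"][170:250,350:460,::-1],None,fx=7,fy=7,interpolation=cv2.INTER_CUBIC))
E
```

```text
[ 0.66915335 -0.13182556  0.05372589] 71
jig frame err -0.000270697251100644 0.0010790017424905066
[ 0.66792841 -0.13191801  0.055     ] 71
jig frame err -0.0014787654491608784 0.0013016685151816226
```

View pics/full8.png

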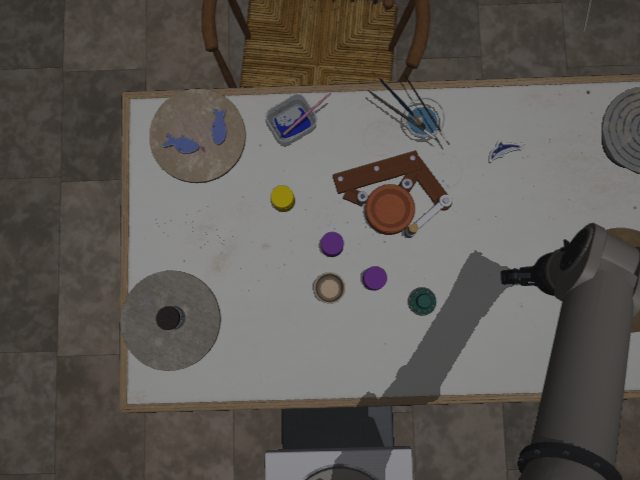

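View pics/z8.png

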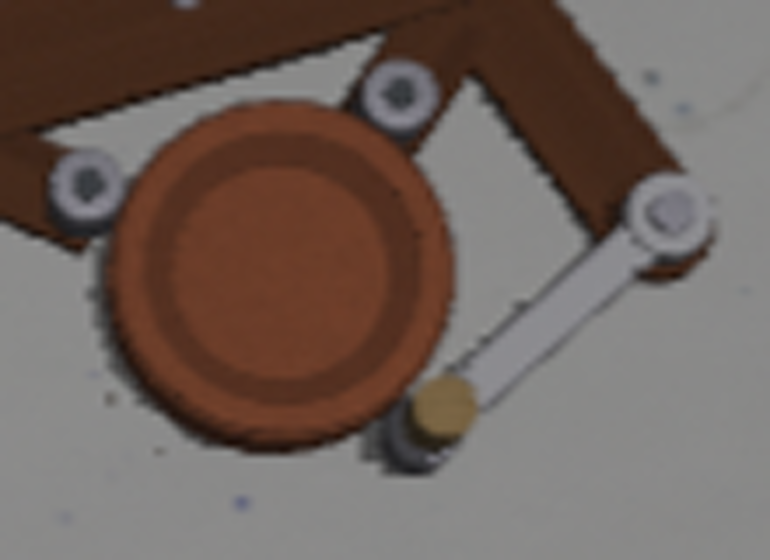

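View pics/scene8.png

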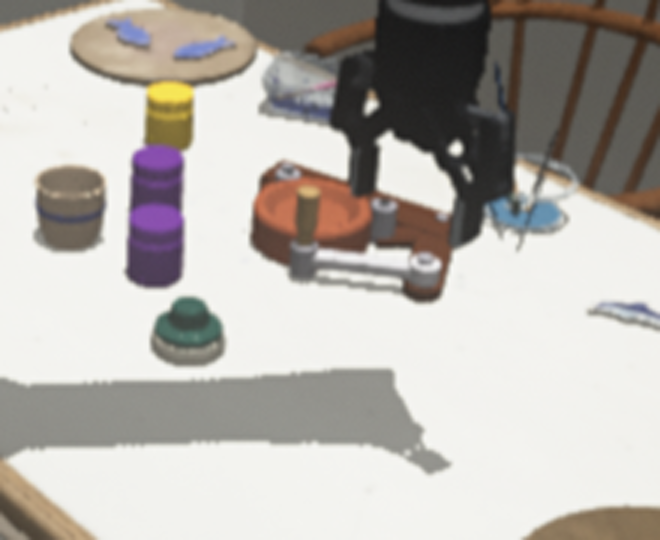

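```bash
python3 - <<'E'
from h import *
f=ld("top8")
px=lambda x,y:((x+.5)/7-.5+350,(y+.5)/7-.5+170)
t=np.array([.66969,-.1328]);yaw=.2576;P=np.array([.6856,-.2558])
H=ray(f,*px(444,407),.092)[:2];d=H-P;print(H,np.hypot(*d),np.arctan2(d[1],d[0])-yaw-2.007)
R_=ray(f,*px(400,94),.04)[:2];L=ray(f,*px(88,186),.04)[:2];c=np.array([.66915,-.13183])
print(np.hypot(*(R_-c)),np.hypot(*(L-c)))
E
```

```text
[ 0.61759827 -0.17384319] 0.1064948530806032 -0.0011978317676240025
0.06805237539614262 0.06603666716400418
```

```bash
python3 -c "
from bench import r
print(r.hand_in(), r.get_obs()['clock'])"
```

```text
the job is handed in; nothing more can be done
the job is handed in; nothing more can be done
```

The job is handed in, at about 44 s on the robot's clock. My last checks found everything within the limits; no verdict is reported.

**What I did**
- I stood the jar upright on the grey bat at the left.
- I swung the stop arm open to about 1.95 rad.
- I slid the mould into the jig with two spread fingers.
- The first push stopped on the left pin only, about 3 mm short of the right pin by the camera. I pushed again with the fingers shut, to a firm stop at 10 N.
- I then swung the stop arm in until its roller met firm resistance on the mould, released it and backed the arm away.

**What the last checks showed**
- **Mould:** flat in the pictures, about 1 mm from the seated place, against a limit of 3 mm. A fit with the radius fixed at 55 mm gave about 2 mm. The camera put the right pin about 1 mm farther from the mould than the pin and mould radii allow, and the left about 1 mm nearer. That is within the 2 mm calibration, and the firm stop suggests both pins bear.
- **Stop arm:** about 0.00 rad by the camera. The tool position at the stop read about -0.02 rad, still inside the 0.035 limit.
- **Jar, cup and timer:** the jar stands on the bat; by eye in the pictures, the cup and timer have not moved.
- **Robot:** clear of everything.

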